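Move the soap tray to the notch under the dispenser

ROBOT

A 6-joint arm with a two-finger parallel gripper is mounted at the origin on the work surface. World frame = base frame: x ahead of the robot, y to its left, z up, the work surface at z = 0. Lengths are in m, angles in rad, forces in N, time in s.
With the tool pointing down it reaches from about 0.25 to 0.775 m from the base axis. Payload 4 kg.
Tool frame: the origin (TCP) lies on the centre line of the jaws, within the pads' length; the fingertips stand 17 mm ahead of it and the grasp point (between the pads) lies 2 mm behind it; z points along the fingers, y is the line along which they close (so a half turn about z gives the same grasp; the last joint's range is limited). The gripper opens to 94 mm and grips with 3 to 60 N. Pads are 16 mm wide; open, the fingers measure 119 mm over their backs; the gripper's body (75 mm by 177 mm) begins 78 mm behind the grasp point.
Start: joints at [1.197, 0.087, 1.371, -0, 1.684, -0.103], TCP at [0.147, 0.53, 0.223] pointing down, gripper open.
Joint ranges: [-3.1, 3.1], [-0.76, 2.03], [0.27, 2.55], [-1.08, 4.22], [0.17, 2.65], [-2.57, 2.57]. Speed limits (rad/s): [2.79, 2.79, 3.14, 3.14, 3.14, 3.14].

INTERFACE

Orientations are given as a unit quaternion [w, x, y, z].
In Python, from cell import monitor, eyes, hand_in gives the robot as it stands.
- The arm moves only by the shell command python3 -m inch 'ROWS' [FORCE]. ROWS is JSON, a list that holds one entry, the list of rows, each a list of 7 numbers: the shift along the tool's x, y, z in cm, then the turn, a rotation vector about the tool's x, y, z in degrees, then the opening, from 0 (shut) to 1 (fully open). In form: [[[x, y, z, rx, ry, rz, grip], ...]]. A call has 1 to 10 rows; each row shifts and turns the commanded pose from where the row before left it, along the tool's axes as they then stand; what a row does not reach is not made up. A row lasts 1/8 s, in which the tool goes at most 62.5 mm and 10.7 degrees, less where a joint would pass 70% of its speed; a pose out of reach is approached as far as the arm can. A call is refused whole if a number of a shift passes 6.25 or a number of a turn 10.7, either way. A call with a gripper value outside its range is refused whole. The fingers move at their own pace and stop on an object; FORCE is the grip in N (left out, the last holds). Time passes only in rows, so rows that do not move let the fingers close. It gives the time, the measured TCP pose, the force, the opening and the grip force at its end, in the units of the state.
- monitor.get_obs(): the state, without advancing time (a new reading comes with each control period).
- eyes.read_camera(name): name is "scene" or "side" or "wrist"; returns (picture, depth): 480x640x3 uint8, blue, green, red; 480x640 float32, m along the optical axis (not along the pixel's ray), 0 where there is no reading.
- eyes.camera_info(name): a dict with "mtx" (3x3 intrinsics, pixels), "position" and "attitude" of the camera in the world. Camera axes: x right, y up, looking along -z (the intrinsics and any distortion apply to the point x, -y, -z); pixel columns grow to the right and rows downward; lengths in m; the calibration is good to about 2 mm. A picture is of the moment at which its call begins: read the wrist's pose just before it. camera_info takes no time and is no camera call; for the wrist camera it gives the pose at the moment of the call.
- hand_in(): hands the job in; it is judged then, once.
The state is a dict: "t": time; "joint_positions": joint angles; "qd": joint speeds; "effort": joint torques, N m; "eef_pos": TCP position; "eef_rot": TCP orientation; "wrist_force": force on the tool from outside, world axes, zero at the start; "wrist_torque": the same for the moment, N m; "gripper_width": finger opening in m; "gripper_force": force on a finger pad.
Only numpy, scipy, OpenCV 4.12 (cv2) and the standard library are available. Lean on these libraries where they do the work, as an engineer would, in place of code of your own. Each camera call takes 0.05 s, during which the arm holds its last target. There are 200 camera calls.

TASK

A small bowl rides on a sliding tray that is locked in the middle notch of its rail. Press the tray's release lever down, keep it held down while you slide the tray along the rail to the notch in front of the soap dispenser, then let go so that the tray locks with the bowl upright under the spout. Leave the dispenser and the other things on the board where they stand.

Things in the scene. Friction and masses are not known exactly. Their poses are not given: they have to be found in the camera images.
- rail: Fixed low rail unit: aluminium base plate 150 x 450 x 6 mm with two steel guide rods along it and a dark notched rack between them. Flat on the board, turned by up to 0.15 rad. Origin: on the board surface, mid-length of the rail, 12 mm nearer the robot than the plate's centre line. y axis: along the rail, to the robot's left; x axis: across it, away from the robot; z up.
- rack (a point): Middle of the rack's middle notch, level with the tooth tops, 24 mm above the board. Five notches lie along rail y at -160, -80, 0, 80, 160 mm from here, 20 mm wide with 3 mm chamfers. The tray lever's 10 mm wide pawl locks in them with 5 mm play either way; let go within 7 mm of a notch's centre it drops in. Let go elsewhere, it rests on the teeth and the lever stays half down.
- tray (a joint): Position in m of the white plastic sliding frame along the rail's y axis: 0 in the middle notch, where it starts; travel -0.166 to 0.166. It slides with about 1.5 N of friction while the lever is down and is locked by the pawl otherwise. It carries the lever on the robot's side and the bowl's tray on the far side.
- dish (a point): Centre of the floor of the tray part of the sliding frame (74 x 74 mm inside, rim 8 mm high); 32 mm above the board, 65 mm beyond the rail's origin in the rail's x. Moves with the frame.
- lever (a joint): Angle in rad of the white release lever: 0 released (pawl in its notch), 0.28 fully pressed (stop). A spring returns it. The pawl is clear of the teeth above 0.18 rad (10 mm of paddle travel); the stop comes at 15 mm. At the paddle's centre it takes 6 N at first and 9.5 N at the stop.
- paddle (a point): Centre of the top face of the lever's paddle, a thumb plate 50 mm (rail x) by 70 mm (rail y), 48 mm above the board when up, 95 mm nearer the robot than the rail's origin. Cheeks 15 mm high stand at its two ends, 60 mm apart inside along y: shut fingertips on it press it down and drag the frame by friction or a cheek. Hinge pin along y, 55 mm towards the rail, 6 mm lower.
- bowl: Loose white ceramic bowl, 80 mm across the rim, 66 mm at the foot, 45 mm high, 0.16 kg, standing inside the tray's rim with 3 to 4 mm of play. Origin: centre of its underside; z up its axis.
- dispenser: Loose white plastic soap dispenser: bottle 56 mm across, 152 mm high, with a pump head whose nozzle points to the rail unit's -x (the robot's side). It stands beyond the rail, in front of any one of the four outer notches (to about 5 mm). Origin: centre of its underside, 145 mm beyond the rail's origin in rail x.
- spout (a point): Open end of the dispenser's nozzle, 75 mm from the bottle's axis towards the robot, 132 mm above the board.
- cone: Loose white ceramic ring cone, 54 mm across the foot, 83 mm high, in another of the four places beyond the rail; to be left alone. Origin: centre of its underside.
- bell: Loose small steel bell, 30 mm across, 37 mm high, in another of those places; to be left alone. Origin: centre of its underside.
- coaster: Loose round cork coaster, 90 mm across, 6 mm thick, in another of those places; to be left alone. Origin: centre of its underside.
There are look-alikes about, which are no part of the job. Leave any blue or turquoise look-alike of the bowl alone. Of the things like the dispenser, leave any that is brown; of the rest the smaller one is meant.

How it is judged:
By the outcome, as a careful person would: the job done as asked, in the order asked, and still so for the second after the job is handed in, with the robot touching nothing.
It also fails if it takes over 35 s, if anything falls off the work surface, if the arm or the gripper's body presses on something with over 40 N, if the wrist force passes 120 N, or if a joint passes its speed limit or range.

## Working session

There is one attempt and no reset: what is moved stays moved. The work goes in short steps, Python scripts to look and compute and a shell command to move; the robot and the scene stay as the last step left them, time stands still between calls to the robot, and variables do not carry over. Pictures are saved under pics/ and viewed, at most 10 in all, crops included, and the job is handed in when it is done.

```bash
ls; mkdir -p pics; cat > h.py <<'E'
import numpy as np,cv2
from cell import monitor,eyes,hand_in
from scipy.spatial.transform import Rotation as R
def rot(a):
    a=np.array(a,float)
    return a if a.shape==(3,3) else R.from_quat(a[[1,2,3,0]]).as_matrix()
def grab(n):
    i=eyes.camera_info(n); p,d=eyes.read_camera(n); return p,d,i
def ray(i,u,v):
    K=np.array(i['mtx']); c=np.linalg.inv(K)@[u,v,1]
    return np.array(i['position']),rot(i['attitude'])@(c*[1,-1,-1])
def plane(i,u,v,z):
    o,r=ray(i,u,v); return o+r*(z-o[2])/r[2]
def cloud(i,d):
    K=np.array(i['mtx']); v,u=np.mgrid[:480,:640]
    c=np.stack([(u-K[0,2])/K[0,0]*d,-(v-K[1,2])/K[1,1]*d,-d],-1)
    return c@rot(i['attitude']).T+np.array(i['position'])
E
python3 - <<'E'
from h import *
for n in ('scene','side'):
    p,d,i=grab(n); cv2.imwrite(f'pics/{n}.png',p); np.savez(f'{n}.npz',p=p,d=d); print(n,i)
s=monitor.get_obs(); print(s['t'],s['eef_pos'],s['eef_rot'],s['wrist_force'])
E
```

```text
pics
scene {'mtx': array([[492.34198683,   0.        , 331.10045839],
       [  0.        , 492.34198683, 249.37429767],
       [  0.        ,   0.        ,   1.        ]]), 'position': array([1.13076126, 0.12038579, 0.73443299]), 'attitude': array([0.53598578, 0.21984184, 0.30843621, 0.7544905 ])}
side {'mtx': array([[522.54749112,   0.        , 315.20573922],
       [  0.        , 522.54749112, 243.58760119],
       [  0.        ,   0.        ,   1.        ]]), 'position': array([ 0.46965342, -0.71696317,  0.81592966]), 'attitude': array([ 0.93088437,  0.35835951, -0.02081618, -0.0678191 ])}
0.1 [0.14697958 0.52952081 0.22143471] [-2.30980904e-04  1.34990287e-01  9.90846426e-01 -9.63733322e-04] [ 0.21980899 -0.45979139  0.21827695]
```

View pics/scene.png

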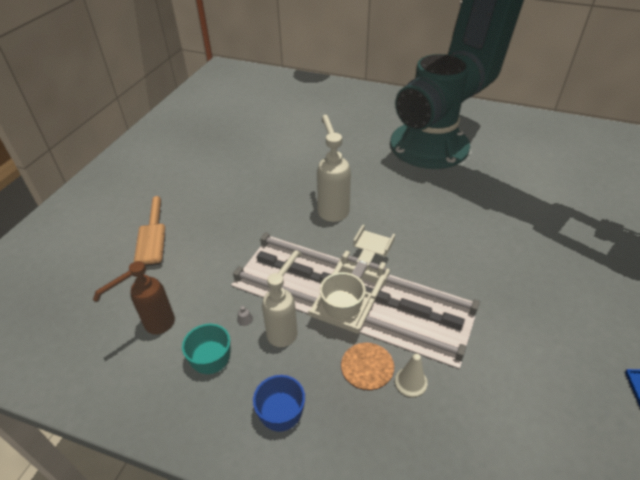

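View pics/side.png

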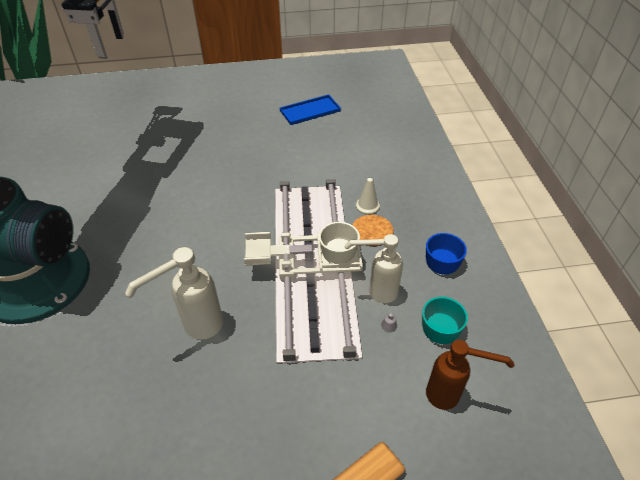

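The side view shows three dispensers: small white (385,272), large white (198,300) and brown (450,378). The small white one beyond the rail is the one meant: it isn't brown and it's the smaller of the two whites. The bell (389,322), coaster (373,230) and cone (369,195) take the other three places. The paddle is at (258,248) in side and (372,243) in scene.

```bash
python3 - <<'E'
from h import *
out={}
I={n:eyes.camera_info(n) for n in('scene','side')}
P={n:np.load(n+'.npz') for n in I}
C={n:cloud(I[n],P[n]['d']) for n in I}
for n in I:
    c=C[n];p=P[n]['p'].astype(int)
    print(n,'depth ok',(P[n]['d']>0).mean())
    # plate: bright pixels -> rays onto z=.006, keep those whose depth agrees
    b=(p.min(-1)>150)&(abs(c[...,2]-.006)<.006)
    lab,cnt,st,ce=None,None,None,None
    k,lab,st,ce=cv2.connectedComponentsWithStats(b.astype(np.uint8))
    v,u=np.nonzero(np.isin(lab,[j for j in range(1,k) if st[j,4]>60]))
    pts=np.array([plane(I[n],a,bb,.006)[:2] for a,bb in zip(u,v)],np.float32)
    print(' plate',len(pts),cv2.minAreaRect(pts), p[250,282] if n=='side' else '')
def tri(a,b):
    A=[];B=[]
    for n,q in(('scene',a),('side',b)):
        o,r=ray(I[n],*q); r/=np.linalg.norm(r); M=np.eye(3)-np.outer(r,r);A.append(M);B.append(M@o)
    return np.linalg.solve(sum(A),sum(B))
print('paddle',tri((372,243),(258,248)))
print('disp cap top',tri((275,281),(390,240)),'big',tri((334,139),(183,255)))
for n in I: # extents by depth: paddle-high, tall things
    c=C[n]
    for nm,q in (('paddle',dict(scene=(372,243),side=(258,248))),('smallbody',dict(scene=(280,315),side=(386,275))),('bigbody',dict(scene=(334,185),side=(198,295)))):
        u,v=q[n]; print(n,nm,c[v,u].round(4))
p=P['side']['p'];cv2.imwrite('pics/c1.png',cv2.resize(p[170:370,170:430],None,fx=3,fy=3,interpolation=cv2.INTER_CUBIC))
E
```

```text
scene depth ok 0.9959993489583333
 plate 4979 ((0.5921597480773926, -0.040543332695961), (0.4504185914993286, 0.2330140769481659), 85.20133972167969) 
side depth ok 0.99607421875
 plate 6774 ((0.5930556058883667, -0.041024014353752136), (0.4506474435329437, 0.23252877593040466), 84.83631896972656) [206 229 234]
paddle [ 0.44876835 -0.02862318  0.04994488]
disp cap top [ 0.6785179  -0.12929386  0.14600559] big [ 0.33273679 -0.15041808  0.19064593]
scene paddle [ 0.4511 -0.0298  0.0494]
scene smallbody [ 0.7002 -0.1166  0.0895]
scene bigbody [ 0.3639 -0.1395  0.101 ]
side paddle [ 0.447  -0.0229  0.0464]
side smallbody [ 0.67   -0.1563  0.0848]
side bigbody [ 0.3453 -0.1842  0.1276]
```

View pics/c1.png

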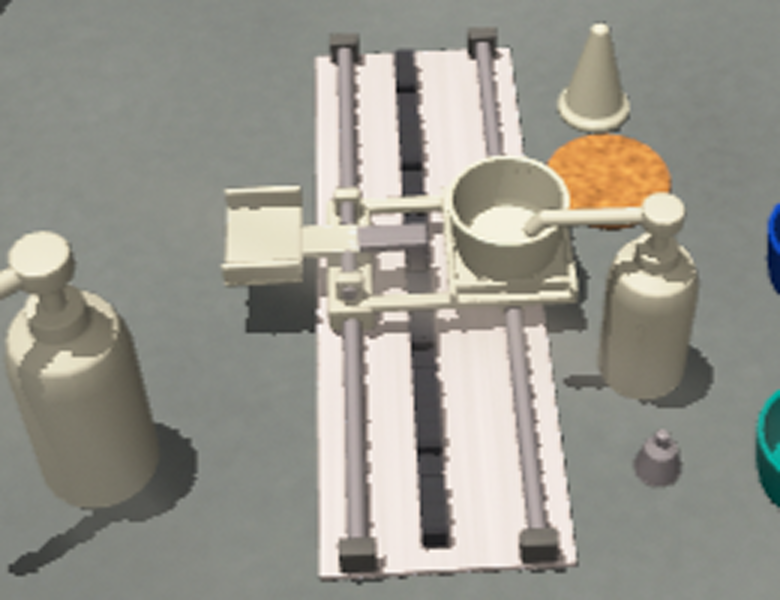

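The crop confirms it: the small white dispenser stands one notch towards -y, its nozzle pointing back over the rail, so the tray should travel about -80 mm. Rail yaw is about -0.09 rad. The big white bottle is at about (0.335,-0.15) and leaves about 3 cm of clearance if the tool y axis runs along the rail.

```bash
python3 -m inch '[[[0,0,0,0,0,-10.4,0],[-3.2,-4.8,0,0,0,0,0],[-3.2,-4.8,0,0,0,0,0],[-3.2,-4.8,0,0,0,0,0],[-3.2,-4.8,0,0,0,0,0],[-3.2,-4.8,0,0,0,0,0],[-3.2,-4.8,0,0,0,0,0],[-3.2,-4.8,0,0,0,0,0],[-3.2,-4.8,0,0,0,0,0],[0,0,0,0,0,0,0]]]'
python3 - <<'E'
from h import *
s=monitor.get_obs(); M=rot(s['eef_rot']); print(s['t'],s['eef_pos'],M.round(3).tolist())
p,d,i=grab('wrist'); cv2.imwrite('pics/w1.png',p); np.savez('w1.npz',p=p,d=d); np.save('w1i.npy',i,allow_pickle=True)
# rail direction from side view: strict plate colour, left/right edges per row -> z=.006
I=eyes.camera_info('side');P=np.load('side.npz');q=P['p'].astype(int);c=cloud(I,P['d'])
b=(q.min(-1)>195)&(abs(c[...,2]-.006)<.004)
L=[];Rr=[]
for v in list(range(195,225))+list(range(285,350)):
    u=np.nonzero(b[v,260:380])[0]
    if len(u)>10: L.append(plane(I,u[0]+260,v,.006)[:2]);Rr.append(plane(I,u[-1]+260,v,.006)[:2])
for E in(L,Rr): print(len(E),cv2.fitLine(np.float32(E),cv2.DIST_HUBER,0,.01,.01).ravel())
E
```

```text
t: 1.35
eef_pos: [0.3689, 0.1214, 0.2219]
eef_rot: [-0.0, 0.049, 0.999, -0.0]
wrist_force: [-0.1, 0.2, 0.8]
gripper_width: 0.0002
gripper_force: 0.0
1.35 [0.36888588 0.12142109 0.22186325] [[-0.995, 0.097, -0.001], [0.097, 0.995, -0.001], [0.001, -0.001, -1.0]]
95 [ 0.0860841   0.9962879   0.47461343 -0.09348189]
95 [ 0.08443443  0.996429    0.6137414  -0.18648092]
```

View pics/w1.png

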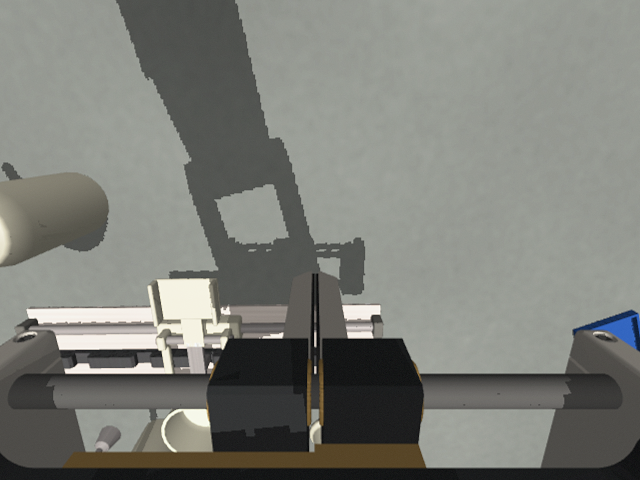

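The wrist view shows the paddle plate centred near (186,299), with its cheeks at x≈153 and x≈216. The big bottle is at far left (50,215), clear of the paddle's start.

```bash
python3 - <<'E'
from h import *
i=np.load('w1i.npy',allow_pickle=True).item(); z=np.load('w1.npz'); c=cloud(i,z['d'])
I=eyes.camera_info('side');S=np.load('side.npz');cs=cloud(I,S['d']); Sc=np.load('scene.npz');J=eyes.camera_info('scene');cc=cloud(J,Sc['d'])
A=[];B=[]
for o,r in(ray(i,186,299),ray(I,258,248),ray(J,372,243)):
    r=r/np.linalg.norm(r);M=np.eye(3)-np.outer(r,r);A.append(M);B.append(M@o)
print('tri3',np.linalg.solve(sum(A),sum(B)), 'wrist plane', plane(i,186,299,.048), c[299,186])
a=.0856; ex=np.array([np.cos(a),-np.sin(a)]); ey=np.array([np.sin(a),np.cos(a)])
for n,k in(('w',c),('side',cs),('scene',cc)):
    m=(abs(k[...,2]-.048)<.004)&(np.hypot(k[...,0]-.448,k[...,1]+.027)<.06)
    q=k[m][:,:2]-[.448,-.027]; x=q@ex;y=q@ey; f=x<.03
    print(n,m.sum(),np.percentile(x[f],[1,99]),np.percentile(y[f],[1,99]))
    m=(k[...,2]>.055)&(k[...,2]<.072)&(np.hypot(k[...,0]-.448,k[...,1]+.027)<.06)
    y=(k[m][:,:2]-[.448,-.027])@ey; print('  cheeks',y[y<0].mean() if (y<0).any() else 0,y[y>0].mean() if (y>0).any() else 0)
for n,k in(('side',cs),('scene',cc)):  # bottles
    m=(k[...,2]>.05)&(k[...,2]<.2)
    for nm,cx in(('big',(.335,-.15)),('small',(.68,-.13))):
        q=k[m&(np.hypot(k[...,0]-cx[0],k[...,1]-cx[1])<.07)]
        b=q[q[:,2]>(.165 if nm=='big' else .13)]
        print(n,nm,'top',b.mean(0),q.max(0))
E
```

```text
tri3 [ 0.44705417 -0.02910295  0.04877196] wrist plane [ 0.445249   -0.03029011  0.048     ] [ 0.44572003 -0.03076043  0.04701254]
w 3082 [-0.02700015  0.02848941] [-0.03318411  0.03226081]
  cheeks -0.03394782809900339 0.03075920983563218
side 784 [-0.02538773  0.02825196] [-0.03760648  0.03030797]
  cheeks -0.03535137316133842 0.029292139906120788
scene 794 [-0.02600753  0.02898102] [-0.03142902  0.03388564]
  cheeks -0.032274950262101504 0.03233094147582982
side big top [ 0.31921741 -0.16496788  0.19155492] [ 0.3690054  -0.12495873  0.19853345]
side small top [ 0.65806863 -0.13115187  0.14840381] [ 0.70361211 -0.11140823  0.154356  ]
scene big top [ 0.3279227  -0.15558885  0.19077718] [ 0.37174875 -0.11411449  0.19771338]
scene small top [ 0.6626752  -0.12582776  0.1488044 ] [ 0.70699358 -0.10070492  0.15406452]
```

```bash
python3 -m inch '[[[0,0,0,0,0,-0.6,0],[-2.3,-3.7,0,0,0,0,0],[-2.3,-3.7,0,0,0,0,0],[-2.3,-3.7,0,0,0,0,0],[-2.3,-3.7,0,0,0,0,0],[0,0,4,0,0,0,0],[0,0,4,0,0,0,0],[0,0,4,0,0,0,0],[0,0,2,0,0,0,0],[0,0,0,0,0,0,0]]]'
```

```text
t: 2.65
eef_pos: [0.4464, -0.0278, 0.0806]
eef_rot: [-0.002, 0.037, 0.999, 0.001]
wrist_force: [-0.6, -0.1, 0.4]
gripper_width: 0.0007
gripper_force: 0.0
```

```bash
python3 -m inch '[[[0,-0.8,0,0,0,0.6,0],[0,0,1,0,0,0,0],[0,0,0.5,0,0,0,0],[0,0,0.5,0,0,0,0],[0,0,0.5,0,0,0,0],[0,0,0,0,0,0,0],[0,0,0,0,0,0,0]]]'
```

```text
t: 3.52
eef_pos: [0.4472, -0.0381, 0.0589]
eef_rot: [-0.0, 0.045, 0.999, -0.0]
wrist_force: [-5.0, 0.7, 8.5]
gripper_width: 0.0006
gripper_force: 4.7
```

```bash
python3 -m inch '[[[0,0,0.4,0,0,0,0],[0,0,0.3,0,0,0,0],[0,0,0,0,0,0,0],[0,0,0,0,0,0,0]]]'
```

```text
t: 4.03
eef_pos: [0.4477, -0.0382, 0.0525]
eef_rot: [0.0, 0.045, 0.999, -0.0]
wrist_force: [-4.6, 0.9, 10.2]
gripper_width: 0.0006
gripper_force: 5.7
```

```bash
python3 -m inch '[[[0,0,0.1,0,0,0,0],[0,-0.3,0,0,0,0,0],[0,-0.6,0,0,0,0,0],[0,-0.6,0,0,0,0,0],[0,-0.6,0,0,0,0,0],[0,-0.6,0,0,0,0,0],[0,-0.6,0,0,0,0,0],[0,-0.6,0,0,0,0,0],[0,0,0,0,0,0,0]]]'
python3 - <<'E'
from h import *
p,d,i=grab('side'); cv2.imwrite('pics/s2.png',cv2.resize(p[170:370,170:430],None,fx=3,fy=3)); c=cloud(i,d);np.savez('s2.npz',p=p,d=d)
E
```

```text
t: 5.15
eef_pos: [0.4444, -0.0777, 0.052]
eef_rot: [0.001, 0.045, 0.999, -0.001]
wrist_force: [-4.7, -0.0, 12.5]
gripper_width: 0.0005
gripper_force: 6.6
```

View pics/s2.png

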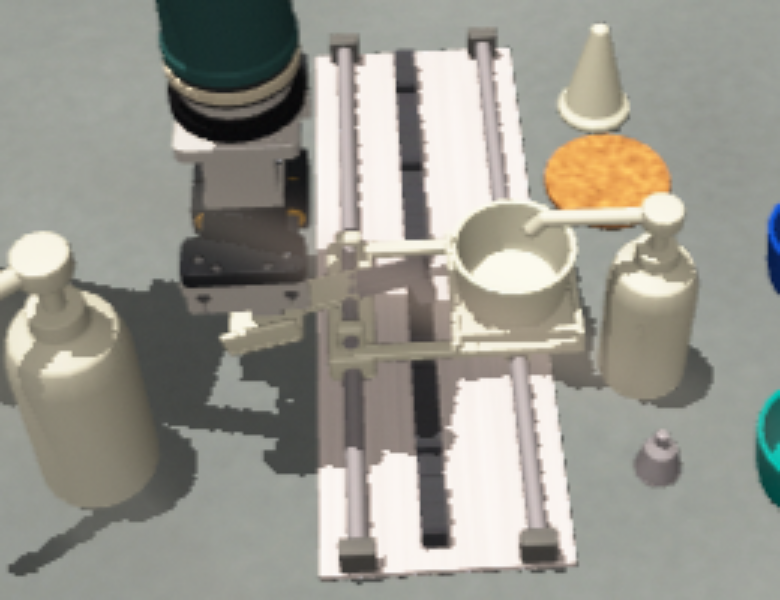

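The tray and bowl moved with the fingers, about half way: the bowl in the crop is now at (513,270) and the nozzle tip is at (535,222). The lever is still down. Carrying on for the rest.

```bash
python3 -m inch '[[[0,-0.4,0,0,0,0,0],[0,-0.6,0,0,0,0,0],[0,-0.6,0,0,0,0,0],[0,-0.6,0,0,0,0,0],[0,-0.6,0,0,0,0,0],[0,-0.6,0,0,0,0,0],[0,-0.4,0,0,0,0,0],[0,-0.2,0,0,0,0,0],[0,0,0,0,0,0,0]]]'
cat > m.py <<'E'
from h import *
a=.0856; ey=np.array([np.sin(a),np.cos(a)]); ex=np.array([np.cos(a),-np.sin(a)])
o0=np.array([.4472,-.0287])+.095*ex
for n in('side','scene'):
    I=eyes.camera_info(n); old=np.load(n+'.npz'); p,d,_=grab(n)
    cv2.imwrite(f'pics/{n}_m.png',p)
    r=[]
    for dd in(old['d'],d):
        c=cloud(I,dd); q=c[...,:2]-o0; x=q@ex;y=q@ey
        # bowl outer rim top and tray rim / rods-crossing arms
        b=(abs(c[...,2]-.043)<.05)&(c[...,2]>.066)&(c[...,2]<.08)&(abs(x-.06)<.045)&(abs(y)<.15)&(x<.108)
        t=(c[...,2]>.028)&(c[...,2]<.045)&(x>.02)&(x<.1)&(abs(y)<.2)
        cc,rad=cv2.minEnclosingCircle(np.float32(np.c_[x[b],y[b]])) 
        r.append((np.percentile(y[b],[2,98]),np.percentile(x[b],[2,98]),np.percentile(y[t],[1,99]),cc,rad))
    for k in r: print(n,*k)
E
python3 m.py
```

```text
t: 6.32
eef_pos: [0.441, -0.1173, 0.052]
eef_rot: [0.001, 0.045, 0.999, -0.0]
wrist_force: [-4.0, 1.1, 11.7]
gripper_width: 0.0002
gripper_force: 6.4
side [-0.03926983  0.03716171] [0.0260111  0.10075091] [-0.04886188  0.04135539] (0.06316157430410385, 0.00027628077077679336) 0.0409686453640461
side [-0.11887692 -0.04174698] [0.026258   0.10095959] [-0.12824932 -0.03846065] (0.06321392208337784, -0.07923240214586258) 0.0410199798643589
scene [-0.03587382  0.03936785] [0.02552382 0.1015188 ] [-0.0457222   0.04912458] (0.06306589394807816, 0.0011632536770775914) 0.04094715043902397
scene [-0.10784184 -0.03956441] [0.02539798 0.10168166] [-0.10900599 -0.030226  ] (0.06300610303878784, -0.07754243165254593) 0.04097877815365791
```

The tray has moved about 79.5 mm, which is well within the 7 mm capture range. Letting go straight up.

```bash
python3 -m inch '[[[0,0,-0.4,0,0,0,0],[0,0,-0.5,0,0,0,0],[0,0,-0.5,0,0,0,0],[0,0,-0.5,0,0,0,0],[0,0,-1,0,0,0,0],[0,0,-3,0,0,0,0],[0,0,-5,0,0,0,0],[0,0,-5,0,0,0,0],[0,0,0,0,0,0,0],[0,0,0,0,0,0,0]]]'
python3 m.py
python3 - <<'E'
from h import *
p=cv2.imread('pics/side_m.png');cv2.imwrite('pics/f1.png',cv2.resize(p[170:370,170:430],None,fx=3,fy=3))
a=.0856; ey=np.array([np.sin(a),np.cos(a)]); ex=np.array([np.cos(a),-np.sin(a)])
pc=np.array([.4472,-.0287])
for n,f,sh in(('side','side.npz',0),('side',None,-.08),('scene','scene.npz',0),('scene',None,-.08)):
    I=eyes.camera_info(n); d=np.load(f)['d'] if f else grab(n)[1]
    c=cloud(I,d); q=c[...,:2]-pc-sh*ey; m=(abs(q@ex)<.02)&(abs(q@ey)<.025)&(c[...,2]<.07)&(c[...,2]>.01)
    print(n,f,m.sum(),'paddle z',np.median(c[m][:,2]))
E
```

```text
t: 7.68
eef_pos: [0.44, -0.1166, 0.2078]
eef_rot: [-0.0, 0.045, 0.999, 0.0]
wrist_force: [-0.1, 0.8, -0.4]
gripper_width: 0.0006
gripper_force: 0.0
side [-0.03926983  0.03716171] [0.0260111  0.10075091] [-0.04886188  0.04135539] (0.06316157430410385, 0.00027628077077679336) 0.0409686453640461
side [-0.11815246 -0.04179138] [0.02623987 0.10100671] [-0.12803896 -0.03901455] (0.062478482723236084, -0.07939270883798599) 0.0407632440328598
scene [-0.03587382  0.03936785] [0.02552382 0.1015188 ] [-0.0457222   0.04912458] (0.06306589394807816, 0.0011632536770775914) 0.04094715043902397
scene [-0.1086557  -0.03958295] [0.02516502 0.10169443] [-0.10953958 -0.02988834] (0.061911337077617645, -0.07776319235563278) 0.04140816628932953
side side.npz 324 paddle z 0.04791071121044205
side None 401 paddle z 0.047831503476673976
scene scene.npz 357 paddle z 0.04811843303842367
scene None 338 paddle z 0.04818359183108489
```

View pics/f1.png

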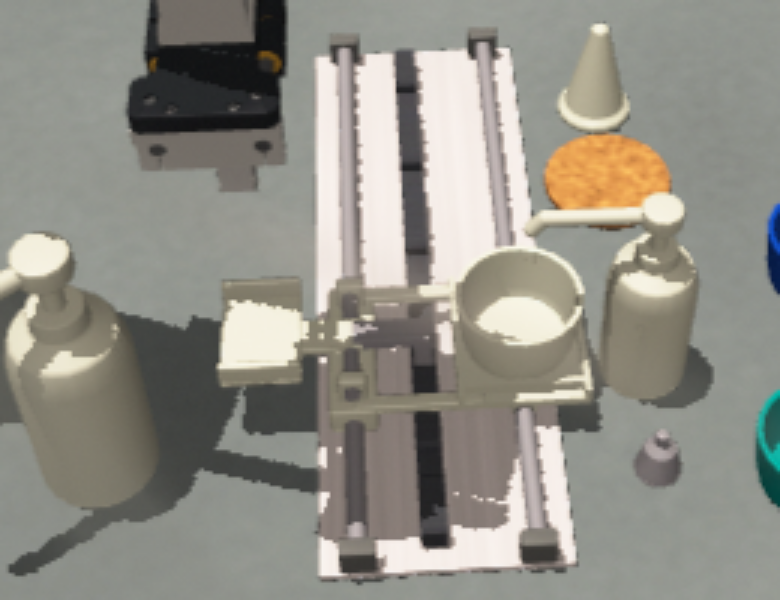

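The lever is fully up, with the paddle at 48 mm as before. The tray is locked at -80 mm, the bowl stands upright in line with the dispenser (crop (520,320)), and nothing else has moved.

```bash
python3 -c "
from cell import hand_in
print(hand_in())"
```

```text
the job is handed in; nothing more can be done
None
```

The job is handed in: the tray is locked in the -80 mm notch with the bowl upright under the small white dispenser's spout, done in about 8 s, and nothing else looked disturbed in the last picture.

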